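# Put the red tin away in the offerings chest

### The arm

A 6-joint arm with a two-finger parallel gripper is mounted at the origin on the work surface. World frame = base frame: x ahead of the robot, y to its left, z up, the work surface at z = 0. Lengths are in m, angles in rad, forces in N, time in s.
With the tool pointing down it reaches from about 0.35 to 0.975 m from the base axis. Payload 4.9 kg.
Tool frame: the origin (TCP) lies on the front face of the gripper's body, between the roots of the fingers; the fingertips stand ctrl.tip_extent ahead of it and the grasp point (between the pads) lies 54 mm ahead of it (ctrl.tip_extent is the distance from the TCP to the fingertips, in m); z points along the fingers, y is the line along which they close (so a half turn about z gives the same grasp; the last joint's range is limited). The gripper opens to 85 mm and grips with 20 to 120 N. Pads are 22 mm wide; open, the fingers measure 114 mm over their backs; the gripper's body (76 mm by 85 mm) begins 54 mm behind the grasp point. The pads swing forward as they close: fully open they stand 13 mm farther back than shut.
Start: joints at [1.019, 0.053, 1.613, -0, 1.476, -0.119], TCP at [0.262, 0.567, 0.304] pointing down, gripper open.
Joint ranges: [-3.01, 3.01], [-1.01, 2.22], [0.06, 2.58], [-1.02, 4.17], [0.09, 2.62], [-3.14, 3.14]. Speed limits (rad/s): [2.57, 2.57, 3.14, 3.14, 3.14, 3.14].

### API

Orientations are given as a rotation vector (axis times angle).
In Python, from station import ctrl gives the robot as it stands.
- The arm moves only by the tool apply_moves, never from a script. Its argument "rows" is one flat list of numbers, 6 for each row, row after row: the shift along the tool's x, y, z normalised to -1 to 1, where 1 is 0.6 m, then the turn, a rotation vector about the tool's x, y, z normalised to -1 to 1, where 1 is 90 degrees. A call has 1 to 20 rows; each row is the pose to reach, as a shift and turn from the pose commanded when the call began, along the tool's axes at that moment; what a row does not reach only later rows make up. A row lasts 1/10 s, in which the tool goes at most 50 mm and 8.59 degrees, less where a joint would pass 70% of its speed; a pose out of reach is approached as far as the arm can. A call with a number of a shift or a turn outside -1 to 1 is refused whole. A call with a gripper value outside its range is refused whole. "grip" is the opening, from 0 (shut) to 1 (fully open), set as the call begins (left out, the last holds). The fingers move at their own pace and stop on an object; "grip_force" is the grip in N (left out, the last holds). Time passes only in rows, so rows that repeat a pose let the fingers close. It gives the time, the measured TCP pose, the force, the opening and the grip force at its end, in the units of the state.
- ctrl.get_obs(): the state, without advancing time (a new reading comes with each control period).
- ctrl.get_image(name): name is "scene" or "top" or "wrist"; returns (picture, depth): 400x640x3 uint8, blue, green, red; 400x640 float32, m along the optical axis (not along the pixel's ray), 0 where there is no reading.
- ctrl.camera_model(name): a dict with "mtx" (3x3 intrinsics, pixels), "R" (3x3) and "t" (3): a world point X has camera coordinates R X + t; the wrist camera has in their place "tool_from_camera" (4x4, takes a point from camera to tool coordinates, whose origin is the TCP and whose axes are the flange's). Camera axes: x right, y down, z forward; pixel columns grow to the right and rows downward; lengths in m; the calibration is good to about 2 mm. A picture is of the moment at which its call begins: read the wrist's pose just before it. camera_model takes no time and is no camera call.
- ctrl.finish_job(): hands the job in; it is judged then, once.
The state is a dict: "t": time; "q": joint angles; "dq": joint speeds; "effort": joint torques, N m; "tool_pos": TCP position; "tool_rot": TCP orientation; "contact_force": force on the tool from outside, world axes, zero at the start; "wrist_torque": the same for the moment, N m; "opening": finger opening in m; "grip_force": force on a finger pad.
Only numpy, scipy, OpenCV 4.12 (cv2) and the standard library are available. Lean on these libraries where they do the work, as an engineer would, in place of code of your own. Each camera call takes 0.05 s, during which the arm holds its last target. There are 200 camera calls.

### The job

First pull the drawer of the small wooden chest all the way out until you feel it come up against its stop, without dragging the chest along the table. Then turn the revolving tray to bring the red tin out from under the clear cover, and only then lift the tin off and set it down, upright and not dropped, in the drawer, which stays open. Keep the blue pot standing on the tray and leave the silver bowl and the water bottle where they are.

Things in the scene. Friction and masses are not known exactly. Their poses are not given: they have to be found in the camera images.
- chest: dark wooden one-drawer chest standing loose on the table, 260 deep (its x) x 180 wide (its y) x 110 high, about 3 kg; it slides along if pulled or pushed with 15 to 30 N. Origin: middle of its front's lower edge, at the table; the chest lies from x = 0 (front) to +260, and its drawer opens towards -x. The shut drawer front is flush with x = 0
- drawer: plywood tray 225 long (x) x 146 wide (y), 70 high, walls and floor 6, behind a front 15 thick. Origin: on the front's outer face, mid-width, level with the tray's underside, 14 above the table; axes as the chest's, the tray lies from x = 15 to 240. Up to 20 ajar at first; slides at 2 to 3 N; stays where left. A hidden tab stops it at 115 to 165 of opening, different every time: it must be felt
- drawer_handle (a point): centre of the drawer's brass bar handle: bar 11 in diameter, 100 long along the chest's y, 48 off the drawer front, 87 above the table; free from above, held by a stalk 45 either side of the centre
- drawer_spot (a point): point on the inner floor of the drawer (20 above the table), on its mid-line, 60 behind the drawer front's rear side; exposed once the drawer is out
- tray_base: fixed base of the revolving tray. Origin: the turning axis, at the table. A clear flat cover (5 thick, its top 145 above the table) spans from x = +20 to +145 and y = -155 to +155 in this frame, on thin posts at its corners; the side towards -x (the robot) is open
- tray (a joint): angle of the revolving tray, rad: 0 at the start, growing anticlockwise seen from above, free to 2.8 either way; light friction, stays where it is left
- tin_mid (a point): centre of the red round tin with a brass band, 40 in diameter, 60 high, 0.1 to 0.2 kg, loose on the tray; half-way up, 30 above its underside. It stands 85 from the tray's axis and rides round with it; at the start it is under the cover on one side or the other
- tin: the same red tin; origin: centre of its underside, z its axis
- blue_pot: bystander: blue round pot with a white band, same size, loose on the tray under the cover; origin: centre of its underside
- silver_bowl: bystander: silver lidded pedestal bowl, 96 in diameter, 90 high, on the table to the right of the tray (-y); origin: centre of its underside
- water_bottle: bystander: clear bottle, 60 in diameter, 160 high, on the table left of the chest; origin: centre of its underside
- tray_mid (a point): centre of the revolving tray's upper face, 42 above the table, turning with it: wooden disc 270 in diameter with six ribs 8 high, a boss 12 in radius and 22 high in the middle and six upright brass posts at the rim (12 in diameter, tops 82 above the table) on a circle of radius 125, at 0, 60, 120, 180, 240 and 300 degrees from this frame's x axis

How it is judged:
On the way, in this order (a step that is already met when the one before it is completed fails the run):
1. the drawer is drawn out until it bears on its stop (contact force between drawer and chest above 2.5 N and x of drawer_handle in the frame of chest below -0.15 m), for 0.03 s.
2. the tray has carried the tin out from under the cover, the tin standing on it untouched (x of tin_mid in the frame of tray_base below 0 m and horizontal distance between tin_mid and tray_base below 0.115 m and angle between tin's own z axis and vertical below 0.1 rad and height (world z) of tin_mid below 0.078 m and contact force between the fingers and tin below 0.1 N), for 0.2 s.
At the end, for the whole second after the job is handed in: The red tin stands upright (within 0.15 rad), released and at rest on the drawer's floor; the drawer is still at least 102 mm open (its shortest stop is at 115 mm); the blue pot stands upright on the tray; the chest has moved less than 12 mm, the bowl and the bottle less than 20 mm (x of drawer_handle in the frame of chest below -0.15 m and x of tin_mid in the frame of drawer between 0.03 and 0.225 m and y of tin_mid in the frame of drawer between -0.07 and 0.07 m and z of tin_mid in the frame of drawer between 0.03 and 0.045 m and angle between each of tin, blue_pot's own z axis and vertical below 0.15 rad and linear speed of tin below 0.02 m/s and horizontal distance between blue_pot and tray_base below 0.13 m and height (world z) of blue_pot above 0.035 m); the robot touches nothing.
It fails at once if the chest was dragged or pushed more than 12 mm (distance of chest from where it was at the start of the episode above 0.012 m).
It fails at once if the tin was let fall (linear speed of tin above 0.6 m/s and contact force between the fingers and tin below 0.1 N).
It fails at once if the silver bowl was moved (distance of silver_bowl from where it was at the start of the episode above 0.02 m).
It fails at once if the water bottle was moved (distance of water_bottle from where it was at the start of the episode above 0.02 m).
It fails at once if the blue pot was knocked over (angle between blue_pot's own z axis and vertical above 0.5 rad).
It also fails if it takes over 72 s, if anything falls off the work surface, if the arm or the gripper's body presses on something with over 40 N, if the wrist force passes 120 N, or if a joint passes its speed limit or range.

## Working session

There is one attempt and no reset: what is moved stays moved. The work goes in short steps, Python scripts to look and compute and a tool call to move; the robot and the scene stay as the last step left them, time stands still between calls to the robot, and variables do not carry over. Pictures are saved under pics/ and viewed, at most 10 in all, crops included, and the job is handed in when it is done.

Besides the shell and the picture viewer there is one more tool, called after "Call:" by a JSON object that holds its "fn" and its "kwargs", one argument or row to a line. apply_moves: Moves the arm, as the interface text tells. Its arguments: {"type":"object","properties":{"rows":{"type":"array","items":{"type":"number"}},"grip":{"type":"number"},"grip_force":{"type":"number"}},"required":["rows"]}

```bash
mkdir -p pics
cat > h.py <<'E'
import numpy as np,cv2
from station import ctrl
from scipy.spatial.transform import Rotation as R
def cam(n):
    o=ctrl.get_obs(); im,d=ctrl.get_image(n); return o,im,d
def world(n,o,d,u,v,z=None):
    m=ctrl.camera_model(n); K=m["mtx"]
    ray=np.linalg.inv(K)@np.array([u,v,1.])
    if n=="wrist":
        T=m["tool_from_camera"]; Rt=R.from_rotvec(o["tool_rot"]).as_matrix()
        A=Rt@T[:3,:3]; c=Rt@T[:3,3]+o["tool_pos"]
    else:
        A=m["R"].T; c=-A@m["t"]
    w=A@ray
    s=d[int(v),int(u)] if z is None else (z-c[2])/w[2]
    return c+s*w
E
python3 - <<'E'
from h import *
o=ctrl.get_obs();print(o,ctrl.tip_extent)
for n in("scene","top"):
    o,im,d=cam(n);cv2.imwrite(f"pics/{n}0.png",im);np.save(n+"0.npy",d)
print(R.from_rotvec(o["tool_rot"]).as_matrix().round(3))
E
```

```text
{'t': 0.0, 'q': array([ 1.01899310e+00,  5.33294849e-02,  1.61429375e+00, -2.58078136e-05,
        1.47598594e+00, -1.18988728e-01]), 'dq': array([ 0.00038043,  0.00036158, -0.00078371, -0.00168946,  0.001072  ,
       -0.00019724]), 'effort': array([ 2.39480774e-03, -3.93650222e+01, -3.70191729e+01,  7.90890749e-05,
        6.76621363e-03,  1.64208154e-05]), 'tool_pos': array([0.26188993, 0.56696232, 0.30267998]), 'tool_rot': array([-6.74427857e-01, -3.06769049e+00,  3.00372397e-03]), 'contact_force': array([ 0.11496393, -0.20922525,  1.08802607]), 'wrist_torque': array([ 0.06182607,  0.02979766, -0.02368409]), 'grip_force': 0.0, 'opening': 0.08549504655222082} 0.0726
[[-0.908  0.419 -0.001]
 [ 0.419  0.908 -0.002]
 [ 0.    -0.002 -1.   ]]
```

View pics/top0.png

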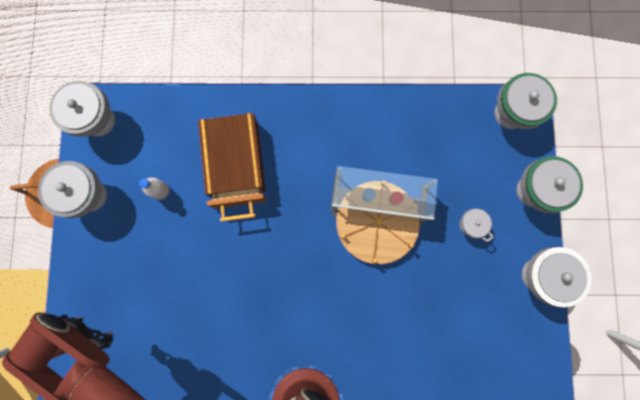

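View pics/scene0.png

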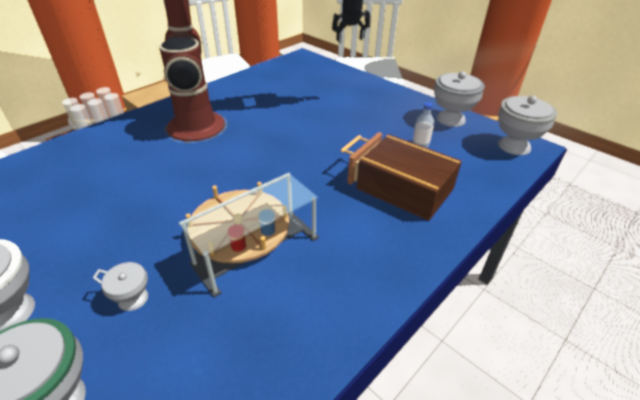

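The top view shows the chest near (232,160) with its handle bar near (237,217), and the tray near (378,222). The red tin is at about (397,198) and the blue pot at about (368,194), both under the cover. I'll enlarge both areas.

Run:
```python
import cv2,numpy as np
im=cv2.imread("pics/top0.png")
a=cv2.resize(im[100:240,190:280],None,fx=4,fy=4,interpolation=cv2.INTER_CUBIC)
b=cv2.resize(im[150:270,325:445],None,fx=3.6,fy=4.667,interpolation=cv2.INTER_CUBIC)
b=cv2.resize(im[150:270,325:445],(432,432),interpolation=cv2.INTER_CUBIC)
b=cv2.copyMakeBorder(b,0,128,0,0,cv2.BORDER_CONSTANT)
cv2.imwrite("pics/crop.png",np.hstack([a,b]))
```

```text
(no output)
```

View pics/crop.png

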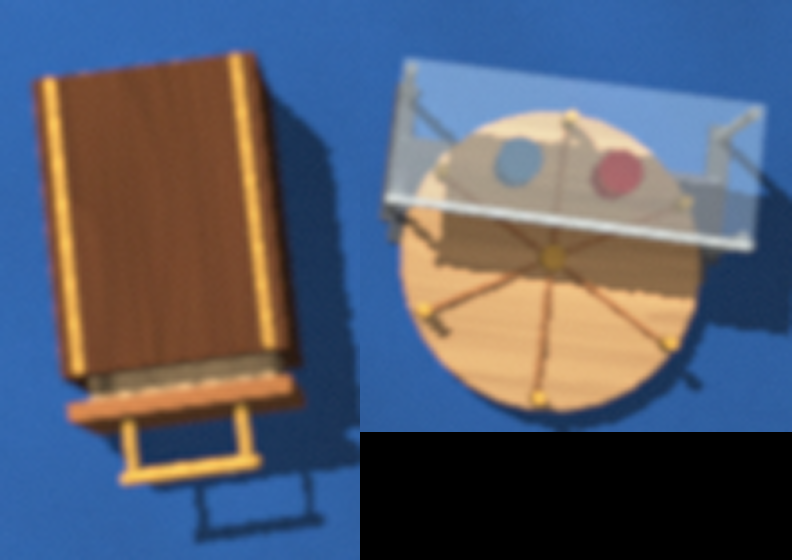

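```bash
cat > m.py <<'E'
from h import *
np.set_printoptions(precision=4,suppress=True)
d=np.load("top0.npy")
L=lambda x,y:(190+x/4,100+y/4); Q=lambda x,y:(325+(x-360)/3.6,150+y/3.6)
W=lambda p,z:world("top",None,d,*p,z)
for c in[(125,476),(257,461)]: print("bar",W(L(*c),.087))
for c in[(38,82),(255,55),(62,380),(298,362)]: print("chest",W(L(*c),.11))
P=np.array([W(Q(*c),.082)[:2] for c in[(571,117),(686,201),(671,343),(540,399),(425,312),(441,170)]]);print(P)
print("centre",P.mean(0),np.linalg.norm(P-P.mean(0),axis=1))
z=((P-P.mean(0))@[1,1j]*np.exp(1j*np.deg2rad([0,60,120,180,-120,-60]))).mean();print("yaw",np.angle(z))
for c in[(520,162),(618,173)]:
    p=W(Q(*c),.102)[:2]; r=p-P.mean(0); print("tin",p,np.linalg.norm(r),np.angle((r@[1,1j])/z))
print("bowl",W((476,222),.08))
print("bottle",W((147,185),.16))
E
python3 m.py
```

```text
bar [0.5755 0.266  0.087 ]
bar [0.5876 0.1622 0.087 ]
chest [0.8897 0.3418 0.11  ]
chest [0.9126 0.1683 0.11  ]
chest [0.6485 0.3131 0.11  ]
chest [0.6633 0.1287 0.11  ]
[[ 0.6944 -0.2488]
 [ 0.6195 -0.349 ]
 [ 0.495  -0.3324]
 [ 0.4464 -0.2175]
 [ 0.5213 -0.1181]
 [ 0.6465 -0.1329]]
centre [ 0.5705 -0.2331] [0.1249 0.1258 0.1248 0.1251 0.1251 0.1258]
yaw -0.12431004476665168
tin [ 0.6511 -0.2008] 0.0868149018240951 0.5062019980320202
tin [ 0.6416 -0.2862] 0.08871854746937098 -0.5168073554948622
bowl [ 0.5688 -0.5392  0.08  ]
bottle [0.6717 0.4794 0.16  ]
```

```bash
cat >> h.py <<'E'
def rel(targets):
    """targets: (x,y,z,yaw of tool y in deg); rows from current pose, tool down"""
    o=ctrl.get_obs(); R0=R.from_rotvec(o["tool_rot"])
    for x,y,z,a in targets:
        a=np.deg2rad(a); Y=np.array([np.cos(a),np.sin(a),0]); Z=np.array([0,0,-1.]); M=np.c_[np.cross(Y,Z),Y,Z]
        s=R0.inv().apply(np.array([x,y,z])-o["tool_pos"])/.6
        r=(R0.inv()*R.from_matrix(M)).as_rotvec()/(np.pi/2)
        print(", ".join(f"{k:.4f}" for k in np.r_[s,r]),",")
E
python3 -c "
from h import *
rel([(.5815,.214,.25,6.9)])"
```

```text
-0.7303, -0.3105, 0.0884, -0.0012, 0.0005, 0.6478 ,
```

Call:
{"fn": "apply_moves", "kwargs": {
  "rows": [-0.73,-0.31,0.088,-0.001,0,0.648,-0.73,-0.31,0.088,-0.001,0,0.648,-0.73,-0.31,0.088,-0.001,0,0.648,-0.73,-0.31,0.088,-0.001,0,0.648,-0.73,-0.31,0.088,-0.001,0,0.648,-0.73,-0.31,0.088,-0.001,0,0.648,-0.73,-0.31,0.088,-0.001,0,0.648,-0.73,-0.31,0.088,-0.001,0,0.648,-0.73,-0.31,0.088,-0.001,0,0.648,-0.73,-0.31,0.088,-0.001,0,0.648,-0.73,-0.31,0.088,-0.001,0,0.648,-0.73,-0.31,0.088,-0.001,0,0.648,-0.73,-0.31,0.088,-0.001,0,0.648],
  "grip": 0.4
}}

```text
t: 1.4
tool_pos: [0.5811, 0.2156, 0.2509]
tool_rot: [-2.083, -2.352, -0.002]
contact_force: [0.3, -0.1, 0.5]
opening: 0.0342
grip_force: 0.0
```

Run:
```python
from h import *
o,im,d=cam("wrist");cv2.imwrite("pics/w1.png",im);np.save("w1.npy",d)
print(o["tool_pos"],o["tool_rot"],o["opening"],o["contact_force"],o["t"])
```

```text
[0.58105419 0.2155639  0.25088862] [-2.08274074e+00 -2.35157898e+00 -1.89960070e-03] 0.03420107458279092 [ 0.27116358 -0.08297249  0.50422917] 1.4
```

View pics/w1.png

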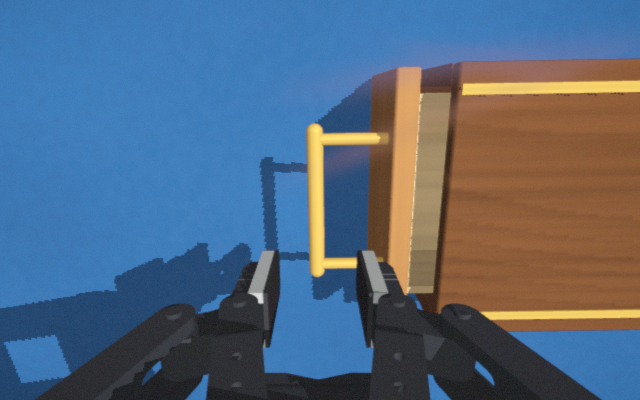

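The wrist view shows the bar from (315,129) to (318,271). The chest's top edge stripes run from (463,89) to (640,86) and from (440,317) to (640,313).

Run:
```python
from h import *
d=np.load("w1.npy");o=ctrl.get_obs()
W=lambda u,v,z:world("wrist",o,d,u,v,z)
a,b=W(315,129,.087),W(318,271,.087);c=(a+b)/2
print(a,b,c,np.rad2deg(np.arctan2(*(b-a)[[1,0]]))+90, d[200,316])
p,q=W(463,89,.11),W(638,86,.11);print(p,q,np.rad2deg(np.arctan2(*(q-p)[[1,0]])))
print(W(455,62,.11),W(440,331,.11),"front",W(397,68,None),W(370,200,None))
rel([(c[0],c[1],.25,6.9),(c[0],c[1],.136,6.9)])
```

```text
[0.5732045  0.26865566 0.087     ] [0.5877049  0.16649734 0.087     ] [0.5804547 0.2175765 0.087    ] 8.07862564301412 0.23902488
[0.65408836 0.30336332 0.11      ] [0.75267014 0.31706971 0.11      ] 7.915416619948405
[0.64618199 0.3168533  0.11      ] [0.67732788 0.14228997 0.11      ] front [0.61599038 0.31041554 0.1033729 ] [0.62969988 0.20640012 0.02031455]
0.0030, -0.0005, 0.0018, 0.0007, -0.0006, 0.0008 ,
0.0029, -0.0007, 0.1918, 0.0007, -0.0006, 0.0008 ,
```

Call:
{"fn": "apply_moves", "kwargs": {
  "rows": [0.003,0,0.1,0,0,-0.012,0.003,0,0.14,0,0,-0.012,0.003,0,0.17,0,0,-0.012,0.003,0,0.192,0,0,-0.012,0.003,0,0.192,0,0,-0.012]
}}

```text
t: 1.95
tool_pos: [0.5801, 0.2173, 0.134]
tool_rot: [-2.059, -2.37, 0.002]
contact_force: [-0.5, 0.2, 0.3]
opening: 0.0339
grip_force: 0.0
```

Call:
{"fn": "apply_moves", "kwargs": {
  "rows": [0,0,0,0,0,0,0,0,0,0,0,0,0,0,0,0,0,0],
  "grip": 0.22
}}

```text
t: 2.25
tool_pos: [0.5826, 0.217, 0.1378]
tool_rot: [2.06, 2.369, 0.006]
contact_force: [0.4, -0.8, 0.8]
opening: 0.0188
grip_force: 0.0
```

Call:
{"fn": "apply_moves", "kwargs": {
  "rows": [0,-0.005,0,0,0,0,0,-0.013,0,0,0,0,0,-0.026,0,0,0,0,0,-0.04,0,0,0,0,0,-0.056,0,0,0,0,0,-0.072,0,0,0,0,0,-0.088,0,0,0,0,0,-0.104,0,0,0,0,0,-0.12,0,0,0,0,0,-0.132,0,0,0,0,0,-0.14,0,0,0,0]
}}

```text
t: 3.35
tool_pos: [0.4975, 0.205, 0.1355]
tool_rot: [-2.062, -2.37, -0.002]
contact_force: [2.0, 0.7, 1.6]
opening: 0.0188
grip_force: 1.1
```

Call:
{"fn": "apply_moves", "kwargs": {
  "rows": [0,-0.003,0,0,0,0,0,-0.006,0,0,0,0,0,-0.01,0,0,0,0]
}}

```text
t: 3.65
tool_pos: [0.4923, 0.2042, 0.1354]
tool_rot: [-2.062, -2.37, -0.002]
contact_force: [1.8, 0.8, -0.6]
opening: 0.0185
grip_force: 1.1
```

Call:
{"fn": "apply_moves", "kwargs": {
  "rows": [0,-0.004,0,0,0,0,0,-0.008,0,0,0,0,0,-0.012,0,0,0,0]
}}

```text
t: 3.95
tool_pos: [0.4851, 0.2032, 0.1355]
tool_rot: [-2.062, -2.37, -0.002]
contact_force: [2.3, 2.0, -0.4]
opening: 0.0189
grip_force: 1.1
```

Call:
{"fn": "apply_moves", "kwargs": {
  "rows": [0,-0.003,0,0,0,0,0,-0.006,0,0,0,0,0,-0.009,0,0,0,0]
}}

```text
t: 4.25
tool_pos: [0.4798, 0.2024, 0.1356]
tool_rot: [2.062, 2.37, 0.002]
contact_force: [2.2, 1.0, -1.0]
opening: 0.019
grip_force: 1.0
```

Call:
{"fn": "apply_moves", "kwargs": {
  "rows": [0,-0.003,0,0,0,0,0,-0.006,0,0,0,0,0,-0.009,0,0,0,0]
}}

```text
t: 4.55
tool_pos: [0.4745, 0.2016, 0.1357]
tool_rot: [2.062, 2.37, 0.002]
contact_force: [1.4, 0.7, -2.9]
opening: 0.0192
grip_force: 1.1
```

Call:
{"fn": "apply_moves", "kwargs": {
  "rows": [0,-0.003,0,0,0,0,0,-0.006,0,0,0,0,0,-0.009,0,0,0,0]
}}

```text
t: 4.85
tool_pos: [0.4692, 0.2009, 0.1357]
tool_rot: [2.062, 2.37, 0.002]
contact_force: [2.5, 0.4, -3.0]
opening: 0.0188
grip_force: 1.1
```

Call:
{"fn": "apply_moves", "kwargs": {
  "rows": [0,-0.003,0,0,0,0,0,-0.006,0,0,0,0,0,-0.009,0,0,0,0]
}}

```text
t: 5.15
tool_pos: [0.4639, 0.2002, 0.1358]
tool_rot: [2.062, 2.37, 0.002]
contact_force: [1.5, 0.8, -1.9]
opening: 0.0192
grip_force: 1.1
```

Call:
{"fn": "apply_moves", "kwargs": {
  "rows": [0,-0.003,0,0,0,0,0,-0.006,0,0,0,0]
}}

```text
t: 5.35
tool_pos: [0.4603, 0.1997, 0.1358]
tool_rot: [2.062, 2.37, 0.002]
contact_force: [1.5, -0.6, -1.1]
opening: 0.0188
grip_force: 1.1
```

Call:
{"fn": "apply_moves", "kwargs": {
  "rows": [0,-0.003,0,0,0,0,0,-0.006,0,0,0,0]
}}

```text
t: 5.55
tool_pos: [0.4567, 0.1992, 0.1357]
tool_rot: [2.062, 2.37, 0.002]
contact_force: [2.1, 0.6, -2.1]
opening: 0.0189
grip_force: 1.1
```

Call:
{"fn": "apply_moves", "kwargs": {
  "rows": [0,-0.003,0,0,0,0,0,-0.006,0,0,0,0]
}}

```text
t: 5.75
tool_pos: [0.4531, 0.1987, 0.1357]
tool_rot: [2.062, 2.37, 0.002]
contact_force: [1.9, 0.1, -2.6]
opening: 0.0187
grip_force: 1.1
```

Call:
{"fn": "apply_moves", "kwargs": {
  "rows": [0,-0.003,0,0,0,0,0,-0.006,0,0,0,0]
}}

```text
t: 5.95
tool_pos: [0.4496, 0.1982, 0.1357]
tool_rot: [2.062, 2.37, 0.002]
contact_force: [2.3, 1.2, -1.3]
opening: 0.0189
grip_force: 1.1
```

Call:
{"fn": "apply_moves", "kwargs": {
  "rows": [0,-0.003,0,0,0,0,0,-0.006,0,0,0,0]
}}

```text
t: 6.15
tool_pos: [0.446, 0.1977, 0.1357]
tool_rot: [2.062, 2.37, 0.002]
contact_force: [2.4, 0.9, -1.5]
opening: 0.0188
grip_force: 1.1
```

Call:
{"fn": "apply_moves", "kwargs": {
  "rows": [0,-0.003,0,0,0,0,0,-0.006,0,0,0,0]
}}

```text
t: 6.35
tool_pos: [0.4425, 0.1972, 0.1357]
tool_rot: [2.062, 2.37, 0.002]
contact_force: [2.8, -0.0, -1.6]
opening: 0.0192
grip_force: 1.1
```

Call:
{"fn": "apply_moves", "kwargs": {
  "rows": [0,-0.003,0,0,0,0,0,-0.006,0,0,0,0]
}}

```text
t: 6.55
tool_pos: [0.4411, 0.197, 0.1359]
tool_rot: [2.058, 2.366, 0.013]
contact_force: [17.7, 2.8, -13.5]
opening: 0.0187
grip_force: 8.9
```

Call:
{"fn": "apply_moves", "kwargs": {
  "rows": [0,0,0,0,0,0,0,0.004,0,0,0,0,0,0.009,0,0,0,0,0,0.009,-0.05,0,0,0,0,0.009,-0.12,0,0,0,0,0.009,-0.2,0,0,0,0,0.009,-0.2,0,0,0]
}}

```text
t: 7.25
tool_pos: [0.4472, 0.1984, 0.2641]
tool_rot: [2.057, 2.365, 0.02]
contact_force: [0.4, 0.8, 0.3]
opening: 0.0185
grip_force: 0.0
```

```bash
cat > a.py <<'E'
from h import *
C=np.array([.5705,-.2331]);Y0=-.1243
def pt(deg,r=.125):
    a=np.deg2rad(deg)+Y0; return C+r*np.array([np.cos(a),np.sin(a)])
E
python3 - <<'E'
from a import *
p=pt(-107);print(p);yw=90+np.rad2deg(Y0)
rel([(*p,.25,yw),(*p,.1386,yw)])
E
```

```text
[ 0.51941515 -0.34718479]
-0.9172, -0.0073, 0.0210, 0.0089, 0.0046, -0.8323 ,
-0.9177, -0.0099, 0.2067, 0.0089, 0.0046, -0.8323 ,
```

Call:
{"fn": "apply_moves", "kwargs": {
  "rows": [-0.917,-0.007,0.021,0.009,0.005,-0.832,-0.917,-0.007,0.021,0.009,0.005,-0.832,-0.917,-0.007,0.021,0.009,0.005,-0.832,-0.917,-0.007,0.021,0.009,0.005,-0.832,-0.917,-0.007,0.021,0.009,0.005,-0.832,-0.917,-0.007,0.021,0.009,0.005,-0.832,-0.917,-0.007,0.021,0.009,0.005,-0.832,-0.917,-0.007,0.021,0.009,0.005,-0.832,-0.917,-0.007,0.021,0.009,0.005,-0.832,-0.917,-0.007,0.021,0.009,0.005,-0.832,-0.917,-0.007,0.021,0.009,0.005,-0.832,-0.917,-0.007,0.021,0.009,0.005,-0.832,-0.917,-0.007,0.021,0.009,0.005,-0.832,-0.917,-0.007,0.021,0.009,0.005,-0.832],
  "grip": 0
}}

```text
t: 8.65
tool_pos: [0.5159, -0.3487, 0.2416]
tool_rot: [-0.198, -3.121, 0.003]
contact_force: [0.4, 0.2, 0.9]
opening: 0.0002
grip_force: 0.0
```

Run:
```python
from a import *
o,im,d=cam("wrist");cv2.imwrite("pics/w2.png",im);np.save("w2.npy",d)
print(o["tool_pos"],o["tool_rot"],o["opening"],o["contact_force"],o["t"])
p=pt(-107);rel([(*p,.1386,90+np.rad2deg(Y0))])
_,im,d=cam("top");cv2.imwrite("pics/top2.png",im)
```

```text
[ 0.51586822 -0.34872253  0.2416416 ] [-0.19786767 -3.12058633  0.00346491] 0.00020179537894986273 [0.40494447 0.15323428 0.92734943] 8.65
-0.0080, 0.0021, 0.1721, -0.0021, -0.0091, -0.0006 ,
```

View pics/w2.png

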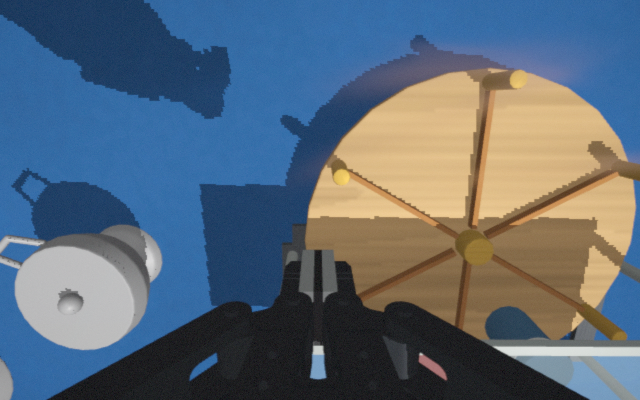

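The wrist view shows the -120° post top at (342,177), the 180° post top at (518,79), and the boss at (480,252). The fingers are on the anticlockwise side of the -120° post. I'll check the centre.

Run:
```python
from a import *
d=np.load("w2.npy");o=ctrl.get_obs()
W=lambda u,v,z:world("wrist",o,d,u,v,z)[:2]
print(W(342,177,.082),pt(-120),W(518,79,.082),pt(180),W(481,254,.064),C)
print("cover edge",W(560,343,.145),W(636,343,.145), pt(0,.02))
o0=o["tool_pos"]
for a in range(-107,-232,-6): 
    p=pt(a)-pt(-107); yw=Y0+np.pi/2; Y=np.array([np.cos(yw),np.sin(yw)]);X=np.array([-Y[1],Y[0]])
    print(a,(p@X/.6).round(3),(p@Y/.6).round(3))
```

```text
[ 0.49485401 -0.32791067] [ 0.49506096 -0.33276921] [ 0.44668672 -0.21359485] [ 0.44646441 -0.21760248] [ 0.57218567 -0.22758829] [ 0.5705 -0.2331]
cover edge [ 0.59019141 -0.21893084] [ 0.59532754 -0.17675952] [ 0.59034569 -0.2355796 ]
-107 0.0 0.0
-113 0.02 0.007
-119 0.04 0.017
-125 0.059 0.029
-131 0.076 0.042
-137 0.091 0.057
-143 0.105 0.074
-149 0.118 0.092
-155 0.128 0.111
-161 0.136 0.131
-167 0.142 0.152
-173 0.146 0.174
-179 0.147 0.196
-185 0.147 0.217
-191 0.144 0.239
-197 0.138 0.26
-203 0.131 0.281
-209 0.121 0.3
-215 0.11 0.319
-221 0.096 0.336
-227 0.081 0.352
```

Call:
{"fn": "apply_moves", "kwargs": {
  "rows": [-0.008,0.005,0.06,-0.002,-0.009,0,-0.008,0.005,0.12,-0.002,-0.009,0,-0.008,0.005,0.16,-0.002,-0.009,0,-0.008,0.005,0.172,-0.002,-0.009,0,-0.008,0.005,0.172,-0.002,-0.009,0]
}}

```text
t: 9.25
tool_pos: [0.5197, -0.3444, 0.1385]
tool_rot: [-0.194, -3.135, 0.001]
contact_force: [-0.1, 0.2, 1.2]
opening: 0.0002
grip_force: 0.0
```

Call:
{"fn": "apply_moves", "kwargs": {
  "rows": [0.01,0.003,0,0,0,0,0.02,0.007,0,0,0,0,0.03,0.012,0,0,0,0,0.04,0.017,0,0,0,0,0.05,0.023,0,0,0,0,0.059,0.029,0,0,0,0,0.076,0.042,0,0,0,0,0.091,0.057,0,0,0,0,0.105,0.074,0,0,0,0,0.118,0.092,0,0,0,0,0.128,0.111,0,0,0,0,0.136,0.131,0,0,0,0,0.142,0.152,0,0,0,0,0.146,0.174,0,0,0,0]
}}

```text
t: 10.65
tool_pos: [0.4458, -0.2306, 0.139]
tool_rot: [0.196, 3.134, -0.003]
contact_force: [0.5, -0.9, -0.3]
opening: -0.0
grip_force: 0.3
```

Call:
{"fn": "apply_moves", "kwargs": {
  "rows": [0.001,0.022,0,0,0,0,0.001,0.043,0,0,0,0,-0.002,0.065,0,0,0,0,-0.008,0.086,0,0,0,0,-0.015,0.107,0,0,0,0,-0.025,0.126,0,0,0,0,-0.033,0.139,0,0,0,0,-0.039,0.15,0,0,0,0,-0.043,0.156,0,0,0,0,-0.046,0.16,0,0,0,0,-0.048,0.162,0,0,0,0]
}}

```text
t: 11.75
tool_pos: [0.4869, -0.1386, 0.1389]
tool_rot: [0.196, 3.135, -0.003]
contact_force: [-0.8, 0.6, 0.0]
opening: 0.0
grip_force: 0.3
```

Run:
```python
from a import *
o,im,d=cam("top");cv2.imwrite("pics/top3.png",im);np.save("top3.npy",d)
a=cv2.resize(im[100:260,190:280],None,fx=3.6,fy=3.6,interpolation=cv2.INTER_CUBIC)
b=cv2.resize(im[140:300,325:445],None,fx=3.6,fy=3.6,interpolation=cv2.INTER_CUBIC)
cv2.imwrite("pics/crop3.png",np.hstack([a,b]))
```

```text
(no output)
```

View pics/crop3.png

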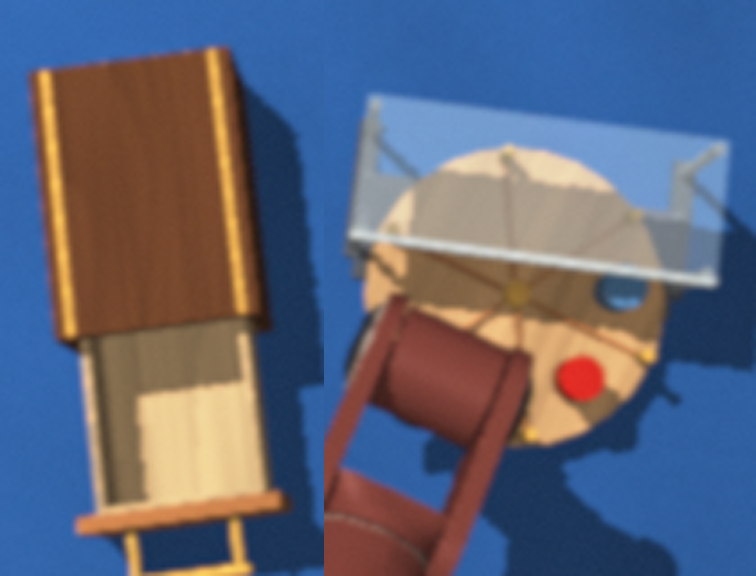

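The tin is now out in the open at crop (580,378), and the blue pot is standing at (623,291). The drawer is open and the chest does not appear to have moved. Next I'll hover over the tin.

Call:
{"fn": "apply_moves", "kwargs": {
  "rows": [0.005,-0.01,0,0,0,0,0.005,-0.01,-0.06,0,0,0,0.005,-0.01,-0.14,0,0,0,0.005,-0.01,-0.22,0,0,0,0.005,-0.01,-0.22,0,0,0],
  "grip": 0
}}

```text
t: 12.3
tool_pos: [0.4858, -0.146, 0.28]
tool_rot: [0.196, 3.12, -0.012]
contact_force: [-0.1, 0.5, -0.2]
opening: 0.0003
grip_force: 0.0
```

Run:
```python
from a import *
d=np.load("top3.npy")
p=world("top",None,d,325+(580-324)/3.6,140+378/3.6,.102)[:2]
r=p-C;a=np.rad2deg(np.arctan2(r[1],r[0]));print(p,np.linalg.norm(r),a)
q=world("top",None,d,325+(623-324)/3.6,140+291/3.6,.102)[:2];print(q)
rel([(p[0],p[1]+.003,.25,a+180)])
```

```text
[ 0.49501871 -0.28121896] 0.0895145787536958 -147.48268668252206
[ 0.57004035 -0.32011739]
-0.0421, -0.2163, 0.0522, 0.0005, 0.0114, 0.5587 ,
```

Call:
{"fn": "apply_moves", "kwargs": {
  "rows": [-0.042,-0.216,0.052,0,0.011,0.559,-0.042,-0.216,0.052,0,0.011,0.559,-0.042,-0.216,0.052,0,0.011,0.559,-0.042,-0.216,0.052,0,0.011,0.559,-0.042,-0.216,0.052,0,0.011,0.559,-0.042,-0.216,0.052,0,0.011,0.559,-0.042,-0.216,0.052,0,0.011,0.559,-0.042,-0.216,0.052,0,0.011,0.559],
  "grip": 0.78
}}

```text
t: 13.1
tool_pos: [0.4915, -0.2761, 0.2397]
tool_rot: [-1.5, -2.743, 0.0]
contact_force: [-0.1, 0.5, 0.4]
opening: 0.067
grip_force: 0.0
```

Run:
```python
from a import *
o,im,d=cam("wrist");cv2.imwrite("pics/w4.png",im);np.save("w4.npy",d)
print(o["tool_pos"],o["tool_rot"],o["opening"],o["contact_force"],o["t"])
hsv=cv2.cvtColor(im,cv2.COLOR_BGR2HSV)
m=((hsv[...,0]<6)|(hsv[...,0]>174))&(hsv[...,1]>170)&(hsv[...,2]>90)
n,l,s,c=cv2.connectedComponentsWithStats(m.astype(np.uint8));print(s[1:][s[1:,4]>100],c[1:][s[1:,4]>100])
```

```text
[ 0.4914895  -0.27607082  0.23974897] [-1.50015176e+00 -2.74319500e+00  1.84716732e-04] 0.06698279775908487 [-0.06956392  0.52064991  0.37152275] 13.1
[[ 295  182   48   23  485]
 [ 288  198   61   60 2855]] [[318.73402062 190.79381443]
 [318.3614711  227.58739054]]
```

View pics/w4.png

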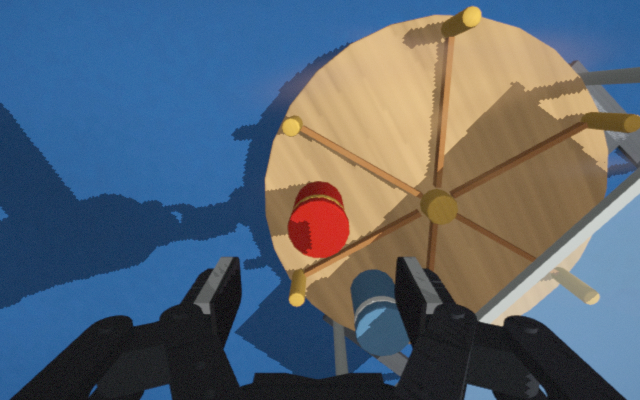

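The tin's top face is centred at (318,228), with the posts at (291,125) and (298,297). The blue pot is at (382,330) and standing.

Run:
```python
from a import *
d=np.load("w4.npy");o=ctrl.get_obs()
p=world("wrist",o,d,318.5,228,.102);print(p, d[228,318],world("wrist",o,d,318,228))
print("posts",world("wrist",o,d,291,125,.082),world("wrist",o,d,298,297,.082),"boss",world("wrist",o,d,441,206,.064))
rel([(p[0],p[1],.2,32.5),(p[0],p[1],.137,32.5)])
```

```text
[ 0.49372822 -0.2792762   0.102     ] 0.2223621 [ 0.49350357 -0.2795114   0.10179938]
posts [ 0.44541488 -0.236467    0.082     ] [ 0.51429399 -0.33932092  0.082     ] boss [ 0.56728789 -0.22866996  0.064     ]
-0.0075, 0.0005, 0.0663, -0.0046, -0.0082, 0.0016 ,
-0.0088, 0.0012, 0.1713, -0.0046, -0.0082, 0.0016 ,
```

Call:
{"fn": "apply_moves", "kwargs": {
  "rows": [-0.008,0,0.05,-0.005,-0.008,0.002,-0.008,0,0.1,-0.005,-0.008,0.002,-0.009,0.001,0.14,-0.005,-0.008,0.002,-0.009,0.001,0.165,-0.005,-0.008,0.002,-0.009,0.001,0.171,-0.005,-0.008,0.002,-0.009,0.001,0.171,-0.005,-0.008,0.002]
}}

```text
t: 13.75
tool_pos: [0.494, -0.2793, 0.1374]
tool_rot: [-1.514, -2.753, -0.001]
contact_force: [0.7, 0.7, 1.0]
opening: 0.0671
grip_force: 0.0
```

Call:
{"fn": "apply_moves", "kwargs": {
  "rows": [0,0,0,0,0,0,0,0,0,0,0,0,0,0,0,0,0,0,0,0,0,0,0,0,0,0,0,0,0,0,0,0,0,0,0,0,0,0,0,0,0,0,0,0,0,0,0,0,0],
  "grip": 0.3,
  "grip_force": 25
}}

```text
validation failed for argument at $.ro...
```

Call:
{"fn": "apply_moves", "kwargs": {
  "rows": [0,0,0,0,0,0,0,0,0,0,0,0,0,0,0,0,0,0,0,0,0,0,0,0,0,0,0,0,0,0,0,0,0,0,0,0],
  "grip": 0.3,
  "grip_force": 25
}}

```text
t: 14.35
tool_pos: [0.4948, -0.28, 0.1392]
tool_rot: [1.513, 2.75, 0.0]
contact_force: [-0.9, -1.2, 5.9]
opening: 0.0392
grip_force: 25.1
```

Call:
{"fn": "apply_moves", "kwargs": {
  "rows": [0,0,-0.01,0,0,0,0,0,-0.03,0,0,0,0,0,-0.07,0,0,0,0,0,-0.12,0,0,0,0,0,-0.18,0,0,0,0,0,-0.22,0,0,0,0,0,-0.22,0,0,0]
}}

```text
t: 15.05
tool_pos: [0.4954, -0.2804, 0.2748]
tool_rot: [1.51, 2.745, -0.001]
contact_force: [0.2, -0.1, -0.9]
opening: 0.0391
grip_force: 25.5
```

Run:
```python
from a import *
np.set_printoptions(precision=4,suppress=True)
_,im,d=cam("top");d=np.load("top3.npy")
L=lambda x,y:(190+x/3.6,100+y/3.6)
W=lambda p,z:world("top",None,d,*L(*p),z)[:2]
# drawer front top edge ends, rear edge of its top face, chest front corners
for n,c,z in[("bar",(130,573),.087),("bar",(248,568),.087),("frontL",(76,522),.103),("frontR",(286,494),.103),("inL",(98,506),.084),("inR",(270,487),.084),("chestL",(60,338),.11),("chestR",(268,326),.11),("rearL",(33,72),.11),("rearR",(228,47),.11)]: print(n,W(c,z))
```

```text
bar [0.4502 0.2466]
bar [0.4548 0.1446]
frontL [0.4934 0.2913]
frontR [0.5179 0.1113]
inL [0.5079 0.277 ]
inR [0.5248 0.1274]
chestL [0.6521 0.3096]
chestR [0.6631 0.1289]
rearL [0.8913 0.3429]
rearR [0.9149 0.1697]
```

```bash
python3 -c "
from h import *
rel([(.573,.2165,.27,98)])"
```

```text
0.6288, 0.5532, 0.0017, -0.0002, 0.0030, -0.7293 ,
```

Call:
{"fn": "apply_moves", "kwargs": {
  "rows": [0.02,0.02,0,0,0,-0.02,0.06,0.05,0,0,0,-0.06,0.11,0.09,0,0,0,-0.11,0.16,0.14,0,0,0,-0.17,0.21,0.18,0,0,0,-0.23,0.26,0.22,0,0,0,-0.29,0.31,0.27,0,0,0,-0.35,0.36,0.31,0,0,0,-0.41,0.41,0.35,0,0,0,-0.47,0.46,0.4,0,0,0,-0.53,0.51,0.44,0,0,0,-0.59,0.55,0.48,0,0,0.002,-0.64,0.59,0.52,0,0,0.003,-0.69,0.615,0.54,0,0,0.003,-0.715,0.629,0.553,0,0,0.003,-0.729,0.629,0.553,0.002,0,0.003,-0.729]
}}

```text
t: 16.7
tool_pos: [0.5712, 0.2183, 0.2665]
tool_rot: [0.221, -3.127, -0.004]
contact_force: [0.1, -0.4, -1.4]
opening: 0.0389
grip_force: 25.5
```

Run:
```python
from a import *
o,im,d=cam("wrist");cv2.imwrite("pics/w5.png",im);np.save("w5.npy",d)
print(o["tool_pos"],o["tool_rot"],o["opening"],o["contact_force"],o["t"])
rel([(.573,.2165,.118,98)])
```

```text
[0.5712266  0.21826987 0.26652008] [ 0.22142075 -3.12720393 -0.00358379] 0.03885880610899773 [ 0.11530709 -0.35246985 -1.3980985 ] 16.7
-0.0042, -0.0021, 0.2476, 0.0014, -0.0041, 0.0001 ,
```

View pics/w5.png

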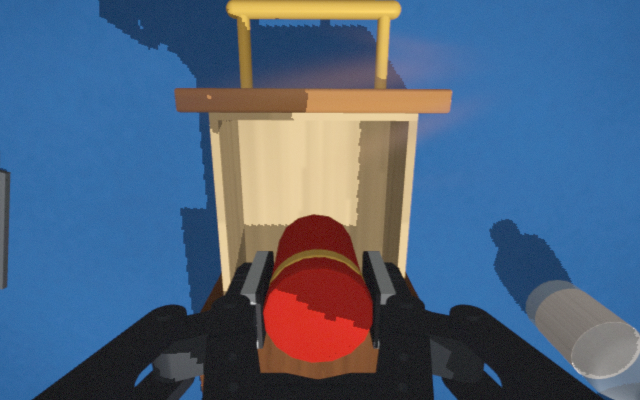

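The tin is held upright over the open drawer. The bar runs from (229,9) to (399,10), the front's rear top edge is at about row 112, and the side walls are at columns 218 and 413 at row 150.

Run:
```python
from a import *
d=np.load("w5.npy");o=ctrl.get_obs()
W=lambda u,v,z=None:world("wrist",o,d,u,v,z)
b=(W(229,9,.087)+W(399,10,.087))/2
w=(W(218,150,.084)+W(413,150,.084))/2
f=W(310,108); print(b,w,f)
u=np.array([np.cos(.14),np.sin(.14)])
print("target",b[:2]+u*(48+78)/1000, "tin centre along from bar",(o["tool_pos"]-b)[:2]@u, "lateral of TCP: bar, walls",(o["tool_pos"]-b)[:2]@[-u[1],u[0]],(o["tool_pos"]-w)[:2]@[-u[1],u[0]])
```

```text
[0.44615829 0.19832329 0.087     ] [0.53487635 0.21160211 0.084     ] [0.50579679 0.20406798 0.10452285]
target [0.5709255  0.21590572] tin centre along from bar 0.12655819977911162 lateral of TCP: bar, walls 0.0012461226347688995 0.00047721776498804713
```

Centred to within about 1 mm, so I'll descend to just above the floor and then feel for it.

Call:
{"fn": "apply_moves", "kwargs": {
  "rows": [0,0,0.03,0.001,-0.004,0,0,-0.002,0.08,0.001,-0.004,0,0,-0.002,0.13,0.001,-0.004,0,0,-0.002,0.18,0.001,-0.004,0,0,-0.002,0.21,0.001,-0.004,0,0,-0.002,0.23,0.001,-0.004,0,0,-0.002,0.237,0.001,-0.004,0,0,-0.002,0.237,0.001,-0.004,0]
}}

```text
t: 17.55
tool_pos: [0.5719, 0.2156, 0.1262]
tool_rot: [-0.217, 3.132, 0.002]
contact_force: [0.0, -0.5, -1.5]
opening: 0.0391
grip_force: 25.6
```

Call:
{"fn": "apply_moves", "kwargs": {
  "rows": [0,0,0.003,0,0,0,0,0,0.006,0,0,0]
}}

```text
t: 17.75
tool_pos: [0.5728, 0.2163, 0.1242]
tool_rot: [-0.218, 3.128, 0.003]
contact_force: [0.1, -0.5, -1.0]
opening: 0.0388
grip_force: 25.6
```

Call:
{"fn": "apply_moves", "kwargs": {
  "rows": [0,0,0.002,0,0,0,0,0,0.004,0,0,0]
}}

```text
t: 17.95
tool_pos: [0.5721, 0.2163, 0.1208]
tool_rot: [-0.218, 3.13, 0.003]
contact_force: [-0.3, 1.0, -1.7]
opening: 0.0388
grip_force: 25.6
```

Call:
{"fn": "apply_moves", "kwargs": {
  "rows": [0,0,0.002,0,0,0,0,0,0.004,0,0,0,0,0,0.004,0,0,0]
}}

```text
t: 18.25
tool_pos: [0.5718, 0.2161, 0.1177]
tool_rot: [-0.218, 3.132, 0.002]
contact_force: [0.2, 0.8, -1.5]
opening: 0.0392
grip_force: 25.6
```

Call:
{"fn": "apply_moves", "kwargs": {
  "rows": [0,0,0.002,0,0,0,0,0,0.002,0,0,0]
}}

```text
t: 18.45
tool_pos: [0.5723, 0.2162, 0.1173]
tool_rot: [-0.218, 3.13, 0.002]
contact_force: [-0.3, 0.3, 1.7]
opening: 0.0391
grip_force: 25.6
```

Call:
{"fn": "apply_moves", "kwargs": {
  "rows": [0,0,0.002,0,0,0,0,0,0.002,0,0,0]
}}

```text
t: 18.65
tool_pos: [0.5729, 0.2163, 0.1173]
tool_rot: [-0.218, 3.129, 0.003]
contact_force: [-1.0, -2.0, 6.5]
opening: 0.0387
grip_force: 25.8
```

Call:
{"fn": "apply_moves", "kwargs": {
  "rows": [0,0,0,0,0,0,0,0,0,0,0,0,0,0,0,0,0,0,0,0,0,0,0,0,0,0,0,0,0,0],
  "grip": 0.68
}}

```text
t: 19.15
tool_pos: [0.5717, 0.2161, 0.1152]
tool_rot: [-0.218, 3.132, 0.002]
contact_force: [-0.2, -0.0, -0.4]
opening: 0.058
grip_force: 0.0
```

Call:
{"fn": "apply_moves", "kwargs": {
  "rows": [0,0,-0.02,0,0,0,0,0,-0.06,0,0,0,0,0,-0.12,0,0,0,0,0,-0.2,0,0,0,0,0,-0.26,0,0,0,0,0,-0.3,0,0,0,0,0,-0.3,0,0,0,0,0,-0.3,0,0,0]
}}

```text
t: 19.95
tool_pos: [0.5715, 0.2159, 0.2965]
tool_rot: [-0.218, 3.13, 0.003]
contact_force: [0.7, -1.0, -0.7]
opening: 0.0579
grip_force: 0.0
```

Run:
```python
from a import *
o,im,d=cam("wrist");_,im2,_=cam("scene");_,im3,_=cam("top")
f=lambda i,s:cv2.resize(i,s)
cv2.imwrite("pics/end.png",np.vstack([np.hstack([f(im,(400,250)),f(im3,(400,250))]),np.hstack([f(im2[80:300,150:500],(500,315)),f(im3[150:280,325:445],(300,315))])]))
print(o["opening"],o["contact_force"],o["t"],o["tool_pos"])
```

```text
0.0579450030770279 [ 0.65192702 -0.95493256 -0.71237671] 19.95 [0.57147103 0.21588331 0.29646087]
```

View pics/end.png

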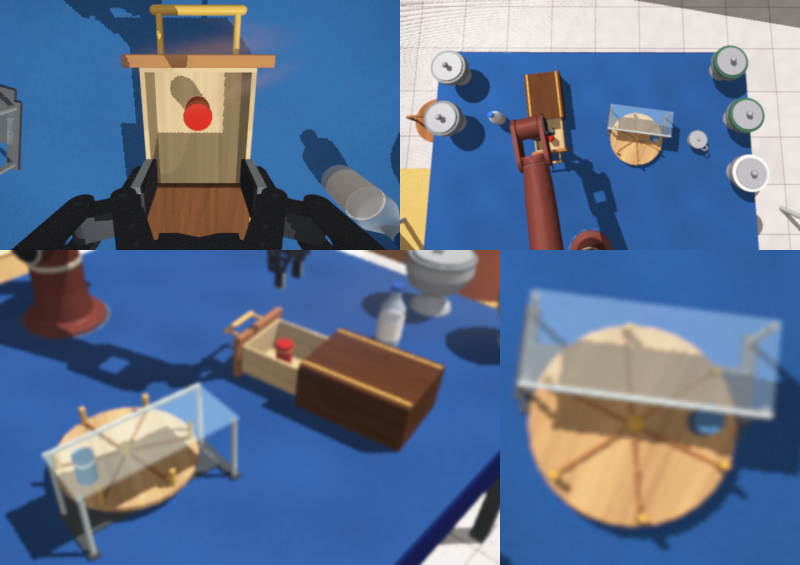

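The tin stands upright in the open drawer, the blue pot is standing on the tray, the bowl and bottle look undisturbed, and the arm is clear of everything. I'm handing the job in.

```bash
python3 -c "
from station import ctrl
print(ctrl.finish_job())"
```

```text
the job is handed in; nothing more can be done
None
```

I handed the job in at about 20 s: drawer pulled out to its stop, tray turned, red tin standing upright in the open drawer and the blue pot still on the tray; the hand-in gave no verdict.

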